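# Trace the cam profile with the contact stylus

### The job

Take the stylus out of its blue stand, set its shaft sideways against the green end of the cam rim and slide it along the rim, round the lobe, to the red end, always in contact with a light push of about 5 newtons: never leave the rim between the green and the red, and never press harder than 10 newtons. Only the stylus may touch the gauge. Then put the stylus back upright in its stand, fully down, let go of it, and leave everything else on the bench where it is.

Things in the scene. Friction and masses are not known exactly. Their poses are not given: they have to be found in the camera images.
- gauge: Fixed profile gauge: dark steel base with a horizontal aluminium cam plate; its steel front rim is the profile. Origin on the bench under the middle of the nominal line of the rim's straight ends; x points from the bare bench in front of the rim into the gauge (at yaw 0 away from the robot), y along the rim from green to red end, z up. The 12 mm high base begins at x = +30 mm.
- rim_crest (a point): Nominal crest of the rim at x = -20 mm, y = 0 in the gauge frame. Nominal front face of the rim: x = -10 mm * (1 + cos(2 pi y / 110 mm)) for |y| < 55 mm (one rounded lobe), x = 0 for 55 < |y| < 85 mm. The rim is a round bead 12 mm thick, mid-height 40 mm above the bench; plate top 46 mm. Axes as the gauge's.
- rim_start (a point): Nominal front face of the rim at the middle of its green straight end (y = -57 to -85 mm), 40 mm above the bench. Nominal only: the cam plate is clamped up to 12 mm nearer or farther along x and turned up to 0.1 rad about z at the gauge's origin, differently each time and not measured, so the true rim must be felt. The clamp holds under working forces.
- rim_end (a point): Nominal front face of the rim at the middle of its red straight end (y = +57 to +85 mm), 40 mm above the bench (same unknown shift and turn). Lower the stylus in front of the rim (x below it) with its lower end 10 to 30 mm above the bench, so that the shaft's side meets the bead.
- cam (a joint): Give of the sprung cam plate along the gauge's +x (nearly), in m: 0 at rest, growing as the rim is pushed, end stop at 0.008. Spring 4 N per mm; springs back when released. The rim is polished (friction about 0.3).
- stylus_grip (a point): Stylus, loose, upright in its stand: black square handle 22 x 22 x 60 mm on a steel collar 28 mm across, 6 mm thick, above a polished round steel shaft 10 mm across, 55 mm long, round end; about 120 g. This point is the handle's centre, 91 mm above the shaft's lower end, 30 mm above the collar's top. z up along the stylus; x, y square to the handle's flats.
- stylus_tip (a point): The lower end of the stylus shaft, on its axis (91 mm below the handle's centre; hidden in the stand at the start, 3 mm above the bench).
- stand: Fixed blue block 60 x 60 x 58 mm, origin under its centre; an upright round hole, 16 mm across, through its middle. The stylus hangs in it with the shaft in the hole and the collar resting on the top face.
- weight_big: Bystander, loose, to be left alone: polished steel knob weight, 42 mm across, 58 mm tall, standing upright; origin under its centre.
- weight_mid: Bystander, loose, to be left alone: polished steel knob weight, 32 mm across, 45 mm tall; origin under its centre.
- weight_small: Bystander, loose, to be left alone: polished steel knob weight, 24 mm across, 34 mm tall; origin under its centre.
- jar: Bystander, loose, to be left alone: small amber jar with a white cap, 48 mm across, 60 mm tall; origin under its centre.
- screwdriver: Bystander, loose, to be left alone: screwdriver with a yellow handle, lying flat.
- clamp_block: Bystander, loose, to be left alone: yellow clamp block, 50 x 30 x 25 mm, with a black knob; origin under its centre.
There are look-alikes about, which are no part of the job. Of the things like the part that bears stylus_grip, leave any that is orange; of the rest the smaller one is meant.

How it is judged (in metres and radians):
On the way, in this order (a step that is already met when the one before it is completed fails the run):
1. the stylus shaft is against the green end of the rim (y of stylus_tip in the frame of gauge between -0.09 and -0.057 m and contact force between stylus and gauge above 0.5 N and value of joint cam above 0.0003 m), for 0.1 s.
2. in contact on the first flank of the lobe (y of stylus_tip in the frame of gauge between -0.04 and -0.016 m and contact force between stylus and gauge above 0.5 N and value of joint cam above 0.0003 m), for 0.1 s.
3. in contact on the crest of the lobe (y of stylus_tip in the frame of gauge between -0.012 and 0.012 m and contact force between stylus and gauge above 0.5 N and value of joint cam above 0.0003 m), for 0.1 s.
4. in contact on the second flank (y of stylus_tip in the frame of gauge between 0.016 and 0.04 m and contact force between stylus and gauge above 0.5 N and value of joint cam above 0.0003 m), for 0.1 s.
5. in contact on the red end (y of stylus_tip in the frame of gauge between 0.057 and 0.09 m and contact force between stylus and gauge above 0.5 N and value of joint cam above 0.0003 m), for 0.1 s.
At the end, for the whole second after the job is handed in: The stylus stands in its stand at rest: shaft in the hole (axis within 6 mm of the stand's centre), collar down on the top face within 4 mm, upright within 0.1 rad, released; the cam plate has sprung back to within 0.5 mm (horizontal distance between stylus_tip and stand below 0.006 m and z of stylus_tip in the frame of stand between -0.002 and 0.007 m and angle between stylus_grip's own z axis and vertical below 0.1 rad and linear speed of stylus below 0.02 m/s and value of joint cam below 0.0005 m and contact force between the fingers and stylus below 0.1 N); the robot touches nothing.
It fails at once if the stylus presses on the gauge with more than 10 N (contact force between stylus and gauge above 10 N).
It fails at once if between the green and the red end the lowered stylus leaves the rim or hardly presses it: cam plate given less than 0.3 mm beside the rim (z of stylus_tip in the frame of gauge below 0.044 m and value of joint cam below 0.0003 m and ((y of stylus_tip in the frame of gauge between -0.052 and -0.035 m and x of stylus_tip in the frame of gauge between -0.031 and 0.03 m) or (y of stylus_tip in the frame of gauge between -0.035 and -0.02 m and x of stylus_tip in the frame of gauge between -0.038 and 0.03 m) or (y of stylus_tip in the frame of gauge between -0.02 and 0.02 m and x of stylus_tip in the frame of gauge between -0.046 and 0.03 m) or (y of stylus_tip in the frame of gauge between 0.02 and 0.035 m and x of stylus_tip in the frame of gauge between -0.038 and 0.03 m) or (y of stylus_tip in the frame of gauge between 0.035 and 0.052 m and x of stylus_tip in the frame of gauge between -0.031 and 0.03 m))).
It fails at once if the robot itself touches the gauge (contact force between any of the fingers, the arm and gauge above 1 N).
It fails at once if a bystander is moved more than 15 mm (distance of any of weight_big, weight_mid, weight_small, jar, screwdriver, clamp_block from where it was at the start of the episode above 0.015 m).
It also fails if it takes over 72 s, if anything falls off the work surface, if the arm or the gripper's body presses on something with over 40 N, if the wrist force passes 120 N, or if a joint passes its speed limit or range.

### The arm

A 6-joint arm with a two-finger parallel gripper is mounted at the origin on the work surface. World frame = base frame: x ahead of the robot, y to its left, z up, the work surface at z = 0. Lengths are in mm, angles in degrees, forces in N, time in s.
With the tool pointing down it reaches from about 200 to 875 mm from the base axis. Payload 3.4 kg.
Tool frame: the origin (TCP) lies on the centre line of the jaws, within the pads' length; the fingertips stand 8 mm ahead of it and the grasp point (between the pads) lies 11 mm behind it; z points along the fingers, y is the line along which they close (so a half turn about z gives the same grasp; the last joint's range is limited). The gripper opens to 94 mm and grips with 3 to 60 N. Pads are 16 mm wide; open, the fingers measure 119 mm over their backs; the gripper's body (75 mm by 177 mm) begins 78 mm behind the grasp point.
Start: joints at [-82.277, 15.808, 86.224, -0, 77.962, -6.933], TCP at [145.484, -556.326, 213.493] pointing down, gripper open.
Joint ranges: [-165.64, 165.64], [-43.16, 119.46], [12.63, 154.43], [-67.54, 247.53], [6.08, 155.33], [-154.97, 154.97]. Speed limits (degrees/s): [147.25, 147.25, 180, 180, 180, 180].

### API

Orientations are given as a 3x3 rotation matrix whose columns are the frame's x, y, z axes.
In Python, from station import arm, capture, order gives the robot as it stands.
- The arm moves only by the tool arm_command, never from a script. Its argument "deltas" is a list that holds one entry, the list of rows, each a list of 7 numbers: the shift along the tool's x, y, z normalised to -1 to 1, where 1 is 0.03 m, then the turn, a rotation vector about the tool's x, y, z normalised to -1 to 1, where 1 is 8 degrees, then the opening, from 0 (shut) to 1 (fully open). In form: [[[tx, ty, tz, rx, ry, rz, jaw], ...]]. A call has 1 to 10 rows; each row shifts and turns the commanded pose from where the row before left it, along the tool's axes as they then stand; what a row does not reach is not made up. A row lasts 1/8 s, in which the tool goes at most 62.5 mm and 10.7 degrees, less where a joint would pass 70% of its speed; a pose out of reach is approached as far as the arm can. A call with a number of a shift or a turn outside -1 to 1 is refused whole. A call with a gripper value outside its range is refused whole. The fingers move at their own pace and stop on an object; "squeeze" is the grip in N (left out, the last holds). Time passes only in rows, so rows that do not move let the fingers close. It gives the time, the measured TCP pose, the force, the opening and the grip force at its end, in the units of the state.
- arm.get_state(): the state, without advancing time (a new reading comes with each control period).
- capture(name): name is "side" or "top"; returns a dict with "color" (420x560x3 uint8, red, green, blue), "intrinsics" (3x3 intrinsics, pixels), "view" (4x4, takes a point from world to camera coordinates). Camera axes: x right, y down, z forward; pixel columns grow to the right and rows downward; lengths in mm; the calibration is good to about 2 mm. A picture is of the moment at which its call begins. There is no depth.
- order.close_job(): hands the job in; it is judged then, once.
The state is a dict: "time_s": time; "joints": joint angles; "qvel": joint speeds; "tau": joint torques, N m; "tool_pos": TCP position; "tool_rot": TCP orientation; "force": force on the tool from outside, world axes, zero at the start; "ft_torque": the same for the moment, N m; "opening": finger opening in mm; "finger_force": force on a finger pad.
Only numpy, scipy, OpenCV 4.12 (cv2) and the standard library are available. Lean on these libraries where they do the work, as an engineer would, in place of code of your own. Each camera call takes 0.05 s, during which the arm holds its last target. There are 200 camera calls.

## Working session

There is one attempt and no reset: what is moved stays moved. The work goes in short steps, Python scripts to look and compute and a tool call to move; the robot and the scene stay as the last step left them, time stands still between calls to the robot, and variables do not carry over. Pictures are saved under pics/ and viewed, at most 10 in all, crops included, and the job is handed in when it is done.

Besides the shell and the picture viewer there is one more tool, called after "Call:" as name(argument=value, ...) on one line, values as JSON. arm_command: Moves the arm, as the interface text tells. Its arguments: {"type":"object","properties":{"deltas":{"type":"array","items":{"type":"array","items":{"type":"array","items":{"type":"number","minimum":-1,"maximum":1}}}},"squeeze":{"type":"number"}},"required":["deltas"]}

```bash
mkdir -p pics; ls; python3 - <<'E'
from station import arm,capture,order
import cv2,numpy as np
s=arm.get_state();print(s)
for n in("top","side"):
    c=capture(n);cv2.imwrite(f"pics/{n}0.png",c["color"][:,:,::-1]);print(c["intrinsics"],c["view"])
E
```

```text
pics
{'time_s': 0.0, 'joints': array([-8.22780855e+01,  1.58459287e+01,  8.62909849e+01, -4.59996834e-04,
        7.79607765e+01, -6.93409609e+00]), 'qvel': array([-0.03516906, -0.05008704,  0.01415795, -0.04140787, -0.03302892,
       -0.03760519]), 'tau': array([-3.13694996e-03, -4.04590774e+01, -2.37232608e+01,  7.00844871e-02,
        3.42970050e-02, -1.20955979e-04]), 'tool_pos': array([ 145.39311001, -555.78130512,  212.65102339]), 'tool_rot': array([[ 9.67461891e-01,  2.53016666e-01, -2.36875183e-04],
       [ 2.53016699e-01, -9.67460438e-01,  1.68849736e-03],
       [ 1.98050604e-04, -1.69349023e-03, -9.99998546e-01]]), 'force': array([ 0.94248528, -0.50631689,  0.27779786]), 'ft_torque': array([0.04836712, 0.02032111, 0.0470976 ]), 'finger_force': 0.0, 'opening': 93.94721367860348}
[[401.13937312   0.         277.65427183]
 [  0.         401.13937312 208.42691648]
 [  0.           0.           1.        ]] [[ 1.39861203e-01 -9.90161379e-01 -4.39165155e-03 -6.63960371e+01]
 [-9.69968820e-01 -1.36114934e-01 -2.01576816e-01  5.39813460e+02]
 [ 1.98995809e-01  3.24525411e-02 -9.79462863e-01  1.00107465e+03]
 [ 0.00000000e+00  0.00000000e+00  0.00000000e+00  1.00000000e+00]]
[[396.03947869   0.         276.3358965 ]
 [  0.         396.03947869 211.79937668]
 [  0.           0.           1.        ]] [[-8.64239319e-01 -5.02970116e-01 -1.05575335e-02  4.48389543e+02]
 [-3.24813936e-01  5.73898236e-01 -7.51755760e-01  2.56123415e+02]
 [ 3.84169631e-01 -6.46267652e-01 -6.59357124e-01  8.72718125e+02]
 [ 0.00000000e+00  0.00000000e+00  0.00000000e+00  1.00000000e+00]]
```

View pics/top0.png

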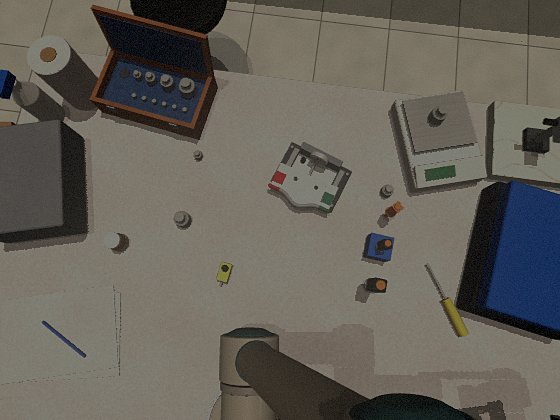

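View pics/side0.png

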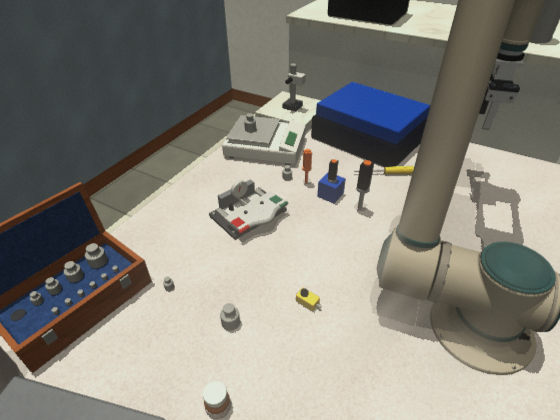

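Pictures: the gauge is at top (310,180), with green at (328,199) and red at (278,178). There are three candidate styli: orange at top (394,210) / side (307,160), black in the blue stand at top (385,244) / side (333,170), and a larger black one at top (376,285) / side (365,175). I choose the one in the blue stand, as it's the smaller of the two that aren't orange. I'll check that in one crop.

```bash
cat > h.py <<'E'
import cv2,numpy as np
from station import arm,capture,order
def ray(c,p):
    K=c["intrinsics"];V=c["view"];R=V[:3,:3];t=V[:3,3]
    return -R.T@t, R.T@np.linalg.solve(K,[p[0],p[1],1.])
def onz(c,p,z):
    o,d=ray(c,p);return o+d*(z-o[2])/d[2]
def proj(c,P):
    q=c["view"][:3,:3]@np.asarray(P,float)+c["view"][:3,3];q=c["intrinsics"]@q;return q[:2]/q[2]
def cross(a,p,b,q):
    o1,d1=ray(a,p);o2,d2=ray(b,q)
    s=np.linalg.lstsq(np.c_[d1,-d2],o2-o1,rcond=None)[0]
    A=o1+s[0]*d1;B=o2+s[1]*d2;return (A+B)/2,np.linalg.norm(A-B)
def blobs(c,lo,hi,box,amin=15):
    x0,y0,x1,y1=box;h=cv2.cvtColor(c["color"],cv2.COLOR_RGB2HSV)
    m=cv2.inRange(h,lo,hi);k=np.zeros_like(m);k[y0:y1,x0:x1]=m[y0:y1,x0:x1]
    n,l,st,ce=cv2.connectedComponentsWithStats(k)
    return k,[(st[i].tolist(),ce[i].round(1).tolist()) for i in range(1,n) if st[i,4]>=amin]
E
python3 - <<'E'
from h import *
t=capture("top");s=capture("side")
for nm,lo,hi in(("blue",(100,100,30),(130,255,255)),("green",(45,60,30),(90,255,255)),("red",(170,100,60),(180,255,255)),("red2",(0,120,60),(6,255,255))):
    for n,c,b in(("top",t,(255,130,420,300)),("side",s,(200,140,380,240))):
        k,r=blobs(c,lo,hi,b);print(nm,n,r)
        for st,ce in r: print("   z46",onz(c,ce,46).round(1),"z58",onz(c,ce,58).round(1))
a=cv2.resize(t["color"][130:310,250:430],None,fx=3.3,fy=3.3,interpolation=3)[:594]
b=cv2.resize(s["color"][135:250,200:400],None,fx=4,fy=4,interpolation=3)
cv2.imwrite("pics/a.png",a[:,:,::-1]);cv2.imwrite("pics/b.png",b[:,:,::-1])
E
```

```text
blue top [([367, 233, 27, 27, 343], [378.9, 246.3])]
   z46 [ 482.6 -265.1   46. ] z58 [ 480.9 -262.3   58. ]
blue side [([319, 173, 26, 16, 161], [331.2, 181.4])]
   z46 [ 484.1 -273.2   46. ] z58 [ 478.4 -258.1   58. ]
green top [([321, 192, 13, 13, 92], [327.4, 198.1]), ([318, 206, 13, 6, 31], [323.7, 208.6])]
   z46 [ 591.9 -117.7   46. ] z58 [ 588.9 -116.6   58. ]
   z46 [ 562.1 -111.2   46. ] z58 [ 559.5 -110.2   58. ]
green side [([285, 140, 10, 6, 39], [289.7, 141.8]), ([270, 196, 12, 7, 50], [275.1, 198.9])]
   z46 [ 704.3 -412.2   46. ] z58 [ 694.9 -394.8   58. ]
   z46 [ 590.4 -116.8   46. ] z58 [ 582.9 -104.3   58. ]
red top []
red side []
red2 top [([272, 171, 14, 13, 109], [278.9, 177.1]), ([269, 184, 11, 7, 36], [273.8, 186.9])]
   z46 [631.5  18.5  46. ] z58 [628.1  18.   58. ]
   z46 [602.6  28.3  46. ] z58 [599.5  27.7  58. ]
red2 side [([231, 218, 13, 9, 68], [237.2, 221.8]), ([239, 225, 10, 8, 38], [243.5, 228.7])]
   z46 [630.5  18.   46. ] z58 [622.3  28.3  58. ]
   z46 [600.5  32.1  46. ] z58 [592.9  42.2  58. ]
```

View pics/a.png

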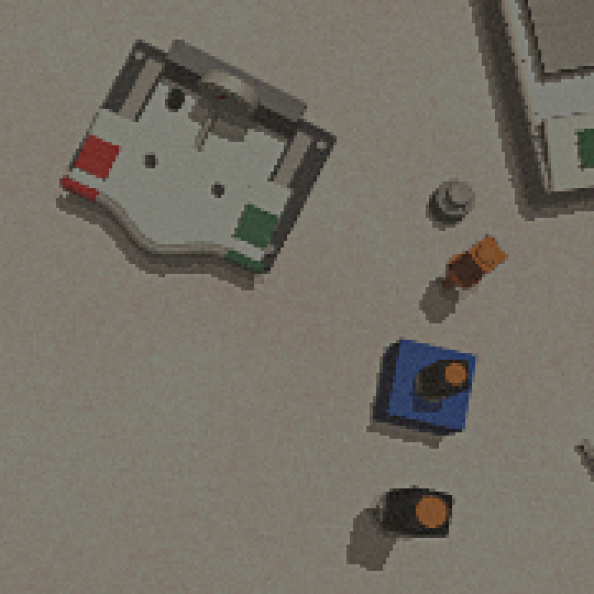

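View pics/b.png

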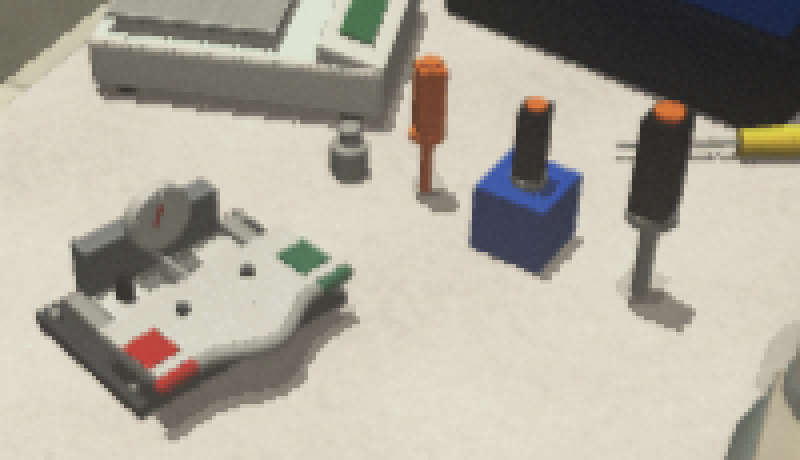

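The crops confirm it. The stylus in the blue stand, cap at top crop (456,374) and side crop (537,105), is black and smaller than the free-standing one at (432,512). I'll measure the cap, the stand and the gauge base corners.

```bash
python3 - <<'E'
from h import *
t=capture("top");s=capture("side")
_,a=blobs(t,(5,130,80),(20,255,255),(365,232,402,262),4);_,b=blobs(s,(3,130,80),(20,255,255),(322,155,345,170),3)
print(a,b)
p=a[0][1];q=b[0][1];print("cap",cross(t,p,s,q),onz(t,p,124),onz(s,q,124))
# stand top face corners (crop a /3.3)
f=lambda u,v:(250+u/3.3,130+v/3.3)
C=[onz(t,f(*x),58)[:2] for x in((401,341),(476,354),(463,434),(390,418))]
print("stand",np.round(C,1),np.mean(C,0),[np.linalg.norm(C[i]-C[i-1]).round(1) for i in range(4)])
B=[onz(t,f(*x),12)[:2] for x in((139,41),(336,138),(268,268),(105,112))]
print("base BL BR, right edge, left edge",np.round(B,1),np.linalg.norm(B[0]-B[1]))
e=B[0]-B[1];print("yaw base",np.degrees(np.arctan2(-e[0],e[1])),np.degrees(np.arctan2(*(B[1]-B[2])[::-1])),np.degrees(np.arctan2(*(B[0]-B[3])[::-1])))
for nm,z,pts in (("rim top front",43,((72,190),(98,197),(120,215),(150,245),(185,252),(215,250),(240,262),(264,268))),):
    for x in pts: print(x,onz(t,f(*x),z)[:2].round(1))
E
```

```text
[([385, 240, 6, 7, 36], [387.6, 242.9])] [([331, 160, 6, 3, 17], [333.6, 160.9])]
cap (array([ 481.61563531, -267.06208246,  125.13955138]), np.float64(1.6190869354978776)) [ 482.56726134 -267.10999897  124.        ] [ 481.42672771 -268.83778713  124.        ]
stand [[ 511.7 -240.4]
 [ 509.7 -299.4]
 [ 446.2 -294.6]
 [ 450.6 -237.6]] [ 479.54307925 -267.98221583] [np.float64(61.2), np.float64(59.1), np.float64(63.7), np.float64(57.2)]
base BL BR, right edge, left edge [[ 747.5   -3. ]
 [ 684.6 -179.5]
 [ 565.2 -135.3]
 [ 680.3   17.2]] 187.39066459179296
yaw base -19.617618995441898 -20.32568527653001 -16.69631199793574
(72, 190) [600.7  33.5]
(98, 197) [597.9  11.7]
(120, 215) [585.4  -8.1]
(150, 245) [564.1 -35.5]
(185, 252) [562.3 -64.3]
(215, 250) [567.3 -88. ]
(240, 262) [ 560.3 -109.2]
(264, 268) [ 558.  -128.9]
```

Call:
arm_command(deltas=[[[0,0,0,0,0,0.75,0.5],[0,0,0,0,0,0.75,0.5],[0,0,0,0,0,0.75,0.5],[0,-1,0,0,0,0,0.5],[0,-1,0,0,0,0,0.5],[0,-1,0,0,0,0,0.5],[0,-1,0,0,0,0,0.5],[0.3,-1,0,0,0,0,0.5],[0.5,-1,0,0,0,0,0.5],[0.7,-1,0,0,0,0,0.5]]], squeeze=60)

```text
time_s: 1.55
tool_pos: [202.8, -348.3, 213.6]
tool_rot: [[0.998, -0.059, 0.0], [-0.059, -0.998, -0.0], [0.0, 0.0, -1.0]]
force: [-0.1, -0.2, -0.2]
opening: 47.2
finger_force: 0.0
```

Call:
arm_command(deltas=[[[1,-0.4,0,0,0,0,0.5],[1,-0.4,0,0,0,0,0.5],[1,-0.4,0,0,0,0,0.5],[1,-0.4,0,0,0,0,0.5],[1,-0.4,0,0,0,0,0.5],[1,-0.4,0,0,0,0,0.5],[1,-0.4,0,0,0,0,0.5],[1,-0.4,0,0,0,0,0.5],[0.7,0,0,0,0,0,0.5],[0,0,0,0,0,0,0.5]]])

```text
time_s: 2.8
tool_pos: [469.7, -268.6, 213.1]
tool_rot: [[0.998, -0.057, -0.0], [-0.057, -0.998, 0.0], [-0.0, 0.0, -1.0]]
force: [-0.3, -0.1, -1.0]
opening: 47.1
finger_force: 0.0
```

```bash
cat >> h.py <<'E'
def go(T,s=None):
    "shift to world target T, in tool units of 30 mm"
    s=s or arm.get_state();d=s["tool_rot"].T@(np.array(T,float)-s["tool_pos"])
    print("t",round(s["time_s"],2),"pos",s["tool_pos"].round(1),"yaw",np.degrees(np.arctan2(s["tool_rot"][1,0],s["tool_rot"][0,0])).round(2),"units",(d/30).round(3),"open",round(s["opening"],1),"ff",round(s["finger_force"],1))
E
python3 - <<'E'
from h import *
go((481.5,-267.5,78))
t=capture("top");s=capture("side")
a=cv2.resize(t["color"][200:300,330:430],None,fx=4,fy=4,interpolation=3);b=cv2.resize(s["color"][120:220,285:385],None,fx=4,fy=4,interpolation=3)
cv2.imwrite("pics/c.png",np.hstack([a,b])[:,:,::-1])
E
```

```text
t 2.8 pos [ 469.7 -268.6  213.1] yaw -3.25 units [ 0.391 -0.058  4.503] open 47.1 ff 0.0
```

View pics/c.png

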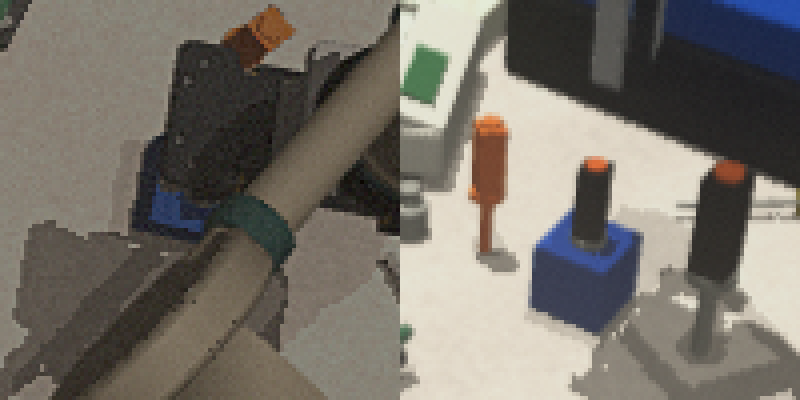

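The picture shows the fingers above the stand. Side crop cap is at (597,163), with the orange stylus at (490,125) and the big one at (730,170), both clear of the jaws. Descending.

Call:
arm_command(deltas=[[[0.39,-0.06,0,0,0,0,0.5],[0,0,0.8,0,0,0,0.5],[0,0,0.8,0,0,0,0.5],[0,0,0.8,0,0,0,0.5],[0,0,0.8,0,0,0,0.5],[0,0,0.7,0,0,0,0.5],[0,0,0.6,0,0,0,0.5],[0,0,0,0,0,0,0.5],[0,0,0,0,0,0,0.35],[0,0,0,0,0,0,0.3]]])

```text
time_s: 4.15
tool_pos: [481.2, -268.1, 79.5]
tool_rot: [[0.998, -0.059, 0.002], [-0.059, -0.998, -0.001], [0.002, 0.001, -1.0]]
force: [0.1, 1.5, 0.3]
opening: 30.2
finger_force: 0.4
```

```bash
python3 - <<'E'
from h import *
go((481.5,-267.5,78))
s=capture("side")
_,b=blobs(s,(3,130,80),(20,255,255),(322,145,345,170),3);print(b, arm.get_state()["force"])
E
```

```text
t 4.15 pos [ 481.2 -268.1   79.5] yaw -3.36 units [ 0.008 -0.02   0.05 ] open 30.2 ff 0.4
[([335, 160, 2, 3, 5], [335.4, 160.8])] [0.40578587 0.23304427 0.18947327]
```

Call:
arm_command(deltas=[[[0,0,0,0,0,0,0.25],[0,0,0,0,0,0,0.25],[0,0,0,0,0,0,0.25]]], squeeze=5)

```text
time_s: 4.58
tool_pos: [480.6, -267.5, 78.6]
tool_rot: [[0.998, -0.058, 0.0], [-0.058, -0.998, 0.0], [0.0, -0.0, -1.0]]
force: [0.5, 0.8, 0.4]
opening: 23.2
finger_force: 0.4
```

```bash
python3 - <<'E'
from h import *
s=capture("side")
b=cv2.resize(s["color"][125:210,290:380],None,fx=8,fy=7,interpolation=3)
cv2.imwrite("pics/d.png",b[:,:,::-1])
E
```

```text
(no output)
```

View pics/d.png

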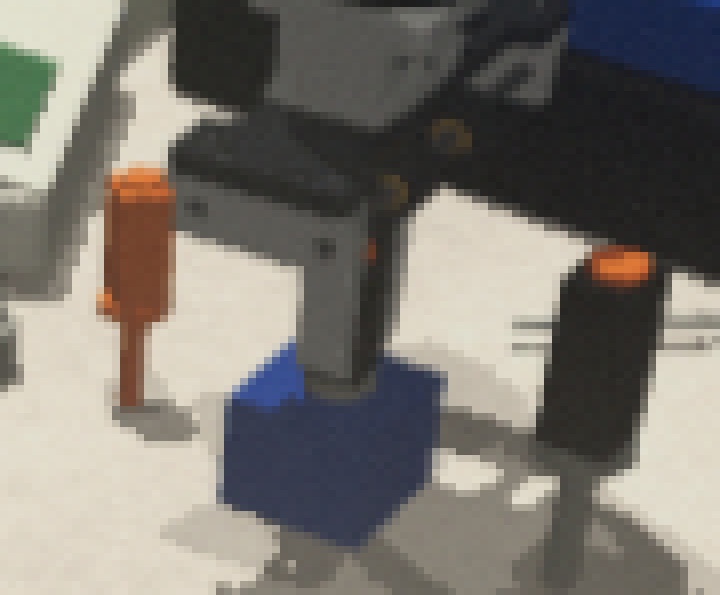

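Opening is 23.2 mm and the jaws sit around the handle, just above the collar (crop (335,385)). Clamping and lifting.

Call:
arm_command(deltas=[[[0,0,0,0,0,0,0.1],[0,0,0,0,0,0,0.1],[0,0,0,0,0,0,0.1],[0,0,-0.3,0,0,0,0.1],[0,0,-0.5,0,0,0,0.1],[0,0,-0.5,0,0,0,0.1],[0,0,-0.5,0,0,0,0.1],[0,0,-0.5,0,0,0,0.1],[0,0,-0.3,0,0,0,0.1],[0,0,0,0,0,0,0.1]]], squeeze=60)

```text
time_s: 5.88
tool_pos: [481.0, -267.8, 157.3]
tool_rot: [[0.998, -0.058, 0.001], [-0.058, -0.998, -0.001], [0.001, 0.001, -1.0]]
force: [-0.1, -0.5, -2.1]
opening: 22.0
finger_force: 58.1
```

```bash
cat >> h.py <<'E'
X=np.array([.960,-.279]);Y=np.array([.279,.960]);C=np.array([580.5,-45.])  # plate frame (estimate)
def uv(p): d=np.array(p[:2])-C; return np.array([d@X,d@Y])
def gy(p): return .337*(p[0]-716)+.9415*(p[1]+91)
E
python3 - <<'E'
from h import *
for v in(-71,0,71):
    p=C+v*Y-35*X;print(v,p,gy(p))
p=C-71*Y-35*X
go((p[0],p[1],78.6+72))
print(arm.get_state()["force"])
E
```

```text
-71 [ 527.091 -103.395] -75.33222549999999
0 [546.9   -35.235] -4.483952500000015
71 [566.709  32.925] 66.36432049999998
t 5.88 pos [ 481.  -267.8  157.3] yaw -3.34 units [ 1.215 -5.562  0.22 ] open 22.0 ff 58.1
[-0.11707256 -0.48520028 -2.11124067]
```

Call:
arm_command(deltas=[[[0.2,-0.9,0,0,0,0,0.1],[0.2,-0.9,0,0,0,0,0.1],[0.2,-0.9,0,0,0,0,0.1],[0.2,-0.9,0,0,0,0,0.1],[0.2,-0.9,0,0,0,0,0.1],[0.2,-0.9,0,0,0,0,0.1],[0,0,0,0,0,0.8,0.1],[0,0,0,0,0,0.8,0.1],[0,0,0.4,0,0,0,0.1],[0,0,0,0,0,0,0.1]]])

```text
time_s: 7.12
tool_pos: [524.6, -107.6, 142.7]
tool_rot: [[0.961, -0.277, -0.004], [-0.277, -0.961, 0.001], [-0.004, -0.0, -1.0]]
force: [-0.1, -0.1, -0.1]
opening: 22.0
finger_force: 58.1
```

```bash
python3 - <<'E'
from h import *
p=C-70*Y-30*X
go((p[0],p[1],90))
print(uv(arm.get_state()["tool_pos"]))
t=capture("top");s=capture("side")
a=cv2.resize(t["color"][150:250,260:360],None,fx=4,fy=4,interpolation=3);b=cv2.resize(s["color"][140:240,220:320],None,fx=4,fy=4,interpolation=3)
cv2.imwrite("pics/e.png",np.hstack([a,b])[:,:,::-1])
E
```

```text
t 7.12 pos [ 524.6 -107.6  142.7] yaw -16.06 units [ 0.213 -0.19   1.755] open 22.0 ff 58.1
[-36.17126709 -75.66866094]
```

View pics/e.png

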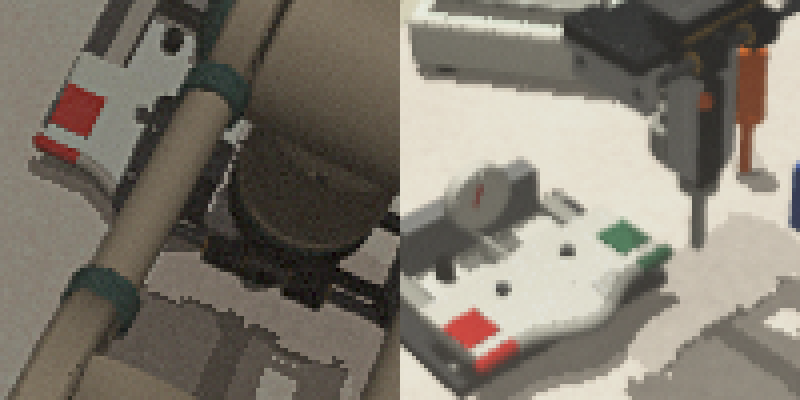

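The stylus hangs upright in the jaws, tip at side crop (697,245), in front of the green end (650,257). Lowering in front of the rim.

Call:
arm_command(deltas=[[[0.1,-0.15,0,0,0,0,0.1],[0,0,0.4,0,0,0,0.1],[0,0,0.5,0,0,0,0.1],[0,0,0.4,0,0,0,0.1],[0,0,0.3,0,0,0,0.1],[0,0,0.15,0,0,0,0.1],[0,0,0,0,0,0,0.1],[0,0,0,0,0,0,0.1]]])

```text
time_s: 8.22
tool_pos: [530.5, -104.6, 92.3]
tool_rot: [[0.961, -0.278, 0.001], [-0.278, -0.961, -0.0], [0.001, 0.0, -1.0]]
force: [-0.1, 0.2, -1.0]
opening: 22.1
finger_force: 58.1
```

```bash
cat >> h.py <<'E'
def feel(n=6):
    F=[];P=[]
    for i in range(n):
        s=arm.get_state();F.append(s["force"]);P.append(s["tool_pos"]);capture("side")
    F=np.array(F);p=np.mean(P,0);f=F.mean(0)
    print("t",round(s["time_s"],2),"u,v",uv(p).round(2),"z",p[2].round(1),"gy",gy(p).round(1),"Fu,Fv,Fz",round(f[:2]@X,2),round(f[:2]@Y,2),f[2].round(2),"sd",F.std(0).round(2),"psd",np.array(P).std(0).round(2))
E
python3 -c "from h import *;feel(10)"
```

```text
t 8.68 u,v [-31.54 -71.17] z 92.3 gy -75.3 Fu,Fv,Fz 0.19 0.02 -1.09 sd [0.53 0.47 0.38] psd [0.13 0.05 0.12]
```

Call:
arm_command(deltas=[[[0.15,0,0,0,0,0,0.1],[0.15,0,0,0,0,0,0.1],[0.15,0,0,0,0,0,0.1],[0.1,0,0,0,0,0,0.1],[0.07,0,0,0,0,0,0.1],[0.05,0,0,0,0,0,0.1],[0,0,0,0,0,0,0.1]]])

```text
time_s: 9.6
tool_pos: [549.4, -110.1, 91.9]
tool_rot: [[0.961, -0.278, -0.0], [-0.278, -0.961, -0.0], [-0.0, 0.0, -1.0]]
force: [-0.5, -0.5, -1.2]
opening: 22.2
finger_force: 58.1
```

```bash
python3 -c "from h import *;feel(6)"
```

```text
t 9.85 u,v [-11.78 -71.13] z 91.9 gy -74.1 Fu,Fv,Fz 0.03 -0.12 -1.24 sd [0.32 0.3  0.25] psd [0.06 0.03 0.02]
```

Call:
arm_command(deltas=[[[0.025,0,0,0,0,0,0.1],[0.025,0,0,0,0,0,0.1],[0,0,0,0,0,0,0.1]]])

```text
time_s: 10.28
tool_pos: [550.6, -110.4, 91.8]
tool_rot: [[0.961, -0.278, -0.001], [-0.278, -0.961, 0.0], [-0.001, 0.0, -1.0]]
force: [-1.1, 0.9, -1.4]
opening: 22.1
finger_force: 58.1
```

```bash
python3 -c "from h import *;feel(6)"
```

```text
t 10.53 u,v [-10.46 -71.13] z 91.9 gy -74.0 Fu,Fv,Fz -0.81 0.42 -1.0 sd [0.35 0.17 0.51] psd [0.02 0.02 0.02]
```

Call:
arm_command(deltas=[[[0.017,0,0,0,0,0,0.1],[0.017,0,0,0,0,0,0.1],[0,0,0,0,0,0,0.1]]])

```text
time_s: 10.95
tool_pos: [551.2, -110.6, 91.8]
tool_rot: [[0.961, -0.278, -0.001], [-0.278, -0.961, 0.0], [-0.001, 0.0, -1.0]]
force: [-2.8, 1.0, 0.6]
opening: 22.3
finger_force: 58.1
```

```bash
python3 -c "from h import *;feel(6)"
```

```text
t 11.2 u,v [ -9.74 -71.12] z 91.8 gy -74.0 Fu,Fv,Fz -2.76 -0.06 -0.48 sd [0.55 0.59 0.87] psd [0.05 0.02 0.01]
```

Call:
arm_command(deltas=[[[0.02,0,0,0,0,0,0.1],[0,-0.03,0,0,0,0,0.1],[0,-0.03,0,0,0,0,0.1],[0,-0.03,0,0,0,0,0.1],[0,-0.03,0,0,0,0,0.1],[0,-0.03,0,0,0,0,0.1],[0,-0.03,0,0,0,0,0.1]]])

```text
time_s: 12.12
tool_pos: [553.6, -105.6, 91.8]
tool_rot: [[0.961, -0.278, -0.001], [-0.278, -0.961, -0.0], [-0.001, 0.0, -1.0]]
force: [-5.4, -0.1, -1.4]
opening: 22.7
finger_force: 58.1
```

```bash
python3 -c "
from h import *
feel(6)
w=np.linspace(-80,80,3201);f=np.where(abs(w)<55,-10*(1+np.cos(2*np.pi*w/110)),0);g=np.gradient(f,w)
n=np.hypot(1,g);wc=w+5*g/n;uc=f-5/n
V=np.arange(-72,85,4);print(np.c_[V,np.interp(V-4,wc,uc).round(2)+5].tolist())"
```

```text
t 12.38 u,v [ -8.93 -65.57] z 91.8 gy -68.4 Fu,Fv,Fz -5.15 -1.31 -1.52 sd [0.22 0.34 0.36] psd [0.02 0.08 0.01]
[[-72.0, 0.0], [-68.0, 0.0], [-64.0, 0.0], [-60.0, 0.0], [-56.0, 0.0], [-52.0, 0.0], [-48.0, -0.16999999999999993], [-44.0, -0.9299999999999997], [-40.0, -2.2199999999999998], [-36.0, -3.9399999999999995], [-32.0, -5.970000000000001], [-28.0, -8.19], [-24.0, -10.47], [-20.0, -12.690000000000001], [-16.0, -14.75], [-12.0, -16.55], [-8.0, -18.02], [-4.0, -19.11], [0.0, -19.78], [4.0, -20.0], [8.0, -19.78], [12.0, -19.11], [16.0, -18.02], [20.0, -16.55], [24.0, -14.75], [28.0, -12.690000000000001], [32.0, -10.47], [36.0, -8.19], [40.0, -5.970000000000001], [44.0, -3.9399999999999995], [48.0, -2.2199999999999998], [52.0, -0.9299999999999997], [56.0, -0.16999999999999993], [60.0, 0.0], [64.0, 0.0], [68.0, 0.0], [72.0, 0.0], [76.0, 0.0], [80.0, 0.0], [84.0, 0.0]]
```

Call:
arm_command(deltas=[[[0,-0.035,0,0,0,0,0.1],[0,-0.035,0,0,0,0,0.1],[0,-0.035,0,0,0,0,0.1],[0,-0.035,0,0,0,0,0.1],[0,-0.035,0,0,0,0,0.1],[0,-0.035,0,0,0,0,0.1],[0,-0.035,0,0,0,0,0.1],[0,-0.035,0,0,0,0,0.1],[0,-0.035,0,0,0,0,0.1],[0,0,0,0,0,0,0.1]]])

```text
time_s: 13.68
tool_pos: [556.3, -96.3, 91.9]
tool_rot: [[0.961, -0.278, -0.001], [-0.278, -0.961, 0.0], [-0.001, -0.0, -1.0]]
force: [-4.8, 1.0, -1.4]
opening: 22.0
finger_force: 58.1
```

```bash
python3 -c "from h import *;feel(6)"
```

```text
t 13.93 u,v [ -8.9  -56.02] z 91.9 gy -58.8 Fu,Fv,Fz -5.15 -0.66 -1.44 sd [0.34 0.28 0.4 ] psd [0.02 0.01 0.01]
```

Call:
arm_command(deltas=[[[0,-0.035,0,0,0,0,0.1],[0,-0.035,0,0,0,0,0.1],[0,-0.035,0,0,0,0,0.1],[0,-0.035,0,0,0,0,0.1],[-0.003,-0.035,0,0,0,0,0.1],[-0.004,-0.035,0,0,0,0,0.1],[-0.005,-0.035,0,0,0,0,0.1],[0,0,0,0,0,0,0.1]]])

```text
time_s: 14.98
tool_pos: [558.2, -89.3, 92.0]
tool_rot: [[0.961, -0.278, -0.0], [-0.278, -0.961, 0.0], [-0.0, -0.0, -1.0]]
force: [-4.5, 0.2, -1.7]
opening: 22.1
finger_force: 58.1
```

```bash
python3 -c "from h import *;feel(6)"
```

```text
t 15.22 u,v [ -9.   -48.76] z 91.9 gy -51.6 Fu,Fv,Fz -4.43 -1.01 -1.29 sd [0.48 0.31 0.44] psd [0.01 0.01 0.01]
```

Call:
arm_command(deltas=[[[-0.004,-0.034,0,0,0,0,0.1],[-0.005,-0.034,0,0,0,0,0.1],[-0.006,-0.034,0,0,0,0,0.1],[-0.007,-0.034,0,0,0,0,0.1],[-0.008,-0.034,0,0,0,0,0.1],[-0.009,-0.034,0,0,0,0,0.1],[-0.01,-0.034,0,0,0,0,0.1],[0,0,0,0,0,0,0.1]]])

```text
time_s: 16.27
tool_pos: [559.0, -82.7, 92.0]
tool_rot: [[0.961, -0.278, 0.0], [-0.278, -0.961, -0.001], [0.001, 0.001, -1.0]]
force: [-4.8, -0.6, -0.8]
opening: 22.5
finger_force: 58.1
```

```bash
python3 -c "from h import *;feel(6)"
```

```text
t 16.52 u,v [-10.18 -42.2 ] z 92.0 gy -45.1 Fu,Fv,Fz -4.08 -2.39 -0.77 sd [0.77 0.74 0.5 ] psd [0.01 0.02 0.01]
```

Call:
arm_command(deltas=[[[-0.01,-0.036,0,0,0,0,0.1],[-0.011,-0.036,0,0,0,0,0.1],[-0.013,-0.036,0,0,0,0,0.1],[-0.014,-0.036,0,0,0,0,0.1],[-0.015,-0.036,0,0,0,0,0.1],[-0.016,-0.036,0,0,0,0,0.1],[-0.016,-0.036,0,0,0,0,0.1],[0,0,0,0,0,0,0.1]]])

```text
time_s: 17.58
tool_pos: [558.3, -74.9, 92.1]
tool_rot: [[0.961, -0.278, 0.0], [-0.278, -0.961, -0.001], [0.001, 0.001, -1.0]]
force: [-5.0, -0.7, -0.5]
opening: 22.2
finger_force: 58.1
```

```bash
python3 -c "from h import *;feel(6)"
```

```text
t 17.82 u,v [-12.94 -34.87] z 92.1 gy -38.0 Fu,Fv,Fz -4.09 -2.81 -1.17 sd [0.69 0.46 0.42] psd [0.01 0.01 0.01]
```

Call:
arm_command(deltas=[[[-0.017,-0.035,0,0,0,0,0.1],[-0.018,-0.035,0,0,0,0,0.1],[-0.019,-0.035,0,0,0,0,0.1],[-0.019,-0.035,0,0,0,0,0.1],[-0.019,-0.035,0,0,0,0,0.1],[-0.019,-0.035,0,0,0,0,0.1],[-0.02,-0.035,0,0,0,0,0.1],[0,0,0,0,0,0,0.1]]])

```text
time_s: 18.88
tool_pos: [556.7, -66.9, 92.1]
tool_rot: [[0.961, -0.278, 0.001], [-0.278, -0.961, -0.002], [0.001, 0.002, -1.0]]
force: [-4.5, -1.6, -0.5]
opening: 22.2
finger_force: 58.1
```

```bash
python3 -c "from h import *;feel(6)"
```

```text
t 19.12 u,v [-16.7  -27.65] z 92.1 gy -31.0 Fu,Fv,Fz -4.05 -3.23 -1.22 sd [0.33 0.48 0.32] psd [0.01 0.01 0.01]
```

Call:
arm_command(deltas=[[[-0.02,-0.035,0,0,0,0,0.1],[-0.02,-0.035,0,0,0,0,0.1],[-0.02,-0.035,0,0,0,0,0.1],[-0.02,-0.035,0,0,0,0,0.1],[-0.02,-0.035,0,0,0,0,0.1],[-0.02,-0.035,0,0,0,0,0.1],[-0.02,-0.035,0,0,0,0,0.1],[0,0,0,0,0,0,0.1]]])

```text
time_s: 20.18
tool_pos: [554.9, -58.5, 92.1]
tool_rot: [[0.961, -0.278, 0.001], [-0.278, -0.961, -0.002], [0.001, 0.001, -1.0]]
force: [-4.6, -2.4, -1.4]
opening: 22.0
finger_force: 58.1
```

```bash
python3 -c "from h import *;feel(6)"
```

```text
t 20.43 u,v [-20.89 -20.15] z 92.1 gy -23.7 Fu,Fv,Fz -3.94 -3.37 -1.48 sd [0.39 0.4  0.33] psd [0.03 0.02 0.01]
```

Call:
arm_command(deltas=[[[-0.019,-0.035,0,0,0,0,0.1],[-0.019,-0.035,0,0,0,0,0.1],[-0.018,-0.035,0,0,0,0,0.1],[-0.018,-0.035,0,0,0,0,0.1],[-0.017,-0.035,0,0,0,0,0.1],[-0.016,-0.035,0,0,0,0,0.1],[-0.015,-0.035,0,0,0,0,0.1],[0,0,0,0,0,0,0.1]]])

```text
time_s: 21.48
tool_pos: [553.3, -50.1, 92.1]
tool_rot: [[0.961, -0.278, 0.001], [-0.278, -0.961, -0.001], [0.001, 0.001, -1.0]]
force: [-4.4, -0.8, -1.1]
opening: 22.3
finger_force: 58.1
```

```bash
python3 -c "from h import *;feel(6)"
```

```text
t 21.73 u,v [-24.74 -12.46] z 92.1 gy -16.3 Fu,Fv,Fz -4.12 -2.72 -0.71 sd [0.63 0.56 0.28] psd [0.03 0.03 0.02]
```

Call:
arm_command(deltas=[[[-0.014,-0.035,0,0,0,0,0.1],[-0.014,-0.035,0,0,0,0,0.1],[-0.013,-0.035,0,0,0,0,0.1],[-0.012,-0.035,0,0,0,0,0.1],[-0.011,-0.035,0,0,0,0,0.1],[-0.01,-0.035,0,0,0,0,0.1],[-0.009,-0.035,0,0,0,0,0.1],[0,0,0,0,0,0,0.1]]])

```text
time_s: 22.78
tool_pos: [552.7, -41.4, 92.0]
tool_rot: [[0.961, -0.278, 0.0], [-0.278, -0.961, 0.001], [-0.0, -0.001, -1.0]]
force: [-3.9, 0.5, -0.8]
opening: 22.0
finger_force: 58.1
```

```bash
python3 -c "from h import *;feel(6)"
```

```text
t 23.02 u,v [-27.67  -4.35] z 91.9 gy -8.4 Fu,Fv,Fz -3.88 -0.33 -0.84 sd [0.32 0.25 0.19] psd [0.01 0.04 0.01]
```

Call:
arm_command(deltas=[[[-0.007,-0.035,0,0,0,0,0.1],[-0.006,-0.035,0,0,0,0,0.1],[-0.005,-0.035,0,0,0,0,0.1],[-0.004,-0.035,0,0,0,0,0.1],[-0.003,-0.035,0,0,0,0,0.1],[-0.002,-0.035,0,0,0,0,0.1],[-0.001,-0.035,0,0,0,0,0.1],[0,0,0,0,0,0,0.1]]])

```text
time_s: 24.08
tool_pos: [553.8, -34.2, 91.9]
tool_rot: [[0.961, -0.278, -0.0], [-0.278, -0.961, 0.001], [-0.0, -0.001, -1.0]]
force: [-4.1, 0.4, -1.4]
opening: 21.8
finger_force: 58.1
```

```bash
python3 -c "from h import *;feel(6)"
```

```text
t 24.32 u,v [-28.61   2.85] z 91.9 gy -1.2 Fu,Fv,Fz -4.41 -0.47 -1.35 sd [0.21 0.5  0.57] psd [0.02 0.03 0.01]
```

Call:
arm_command(deltas=[[[0,-0.035,0,0,0,0,0.1],[0.001,-0.035,0,0,0,0,0.1],[0.002,-0.035,0,0,0,0,0.1],[0.002,-0.035,0,0,0,0,0.1],[0.004,-0.035,0,0,0,0,0.1],[0.005,-0.035,0,0,0,0,0.1],[0.006,-0.035,0,0,0,0,0.1],[0,0,0,0,0,0,0.1]]])

```text
time_s: 25.38
tool_pos: [556.5, -27.3, 91.9]
tool_rot: [[0.961, -0.278, -0.0], [-0.278, -0.961, 0.001], [-0.0, -0.001, -1.0]]
force: [-4.7, 1.0, -1.1]
opening: 22.1
finger_force: 58.1
```

```bash
python3 -c "from h import *;feel(6)"
```

```text
t 25.62 u,v [-28.04  10.33] z 91.9 gy 6.3 Fu,Fv,Fz -4.8 0.23 -1.37 sd [0.3  0.61 0.36] psd [0.01 0.01 0.01]
```

Call:
arm_command(deltas=[[[0.006,-0.035,0,0,0,0,0.1],[0.007,-0.035,0,0,0,0,0.1],[0.008,-0.035,0,0,0,0,0.1],[0.009,-0.035,0,0,0,0,0.1],[0.01,-0.035,0,0,0,0,0.1],[0.011,-0.035,0,0,0,0,0.1],[0.012,-0.035,0,0,0,0,0.1],[0,0,0,0,0,0,0.1]]])

```text
time_s: 26.68
tool_pos: [560.5, -20.3, 91.9]
tool_rot: [[0.96, -0.279, 0.0], [-0.279, -0.96, 0.002], [-0.0, -0.002, -1.0]]
force: [-4.4, 2.4, -0.8]
opening: 21.8
finger_force: 58.1
```

```bash
python3 -c "from h import *;feel(6)"
```

```text
t 26.93 u,v [-26.05  18.12] z 91.9 gy 14.2 Fu,Fv,Fz -4.63 1.12 -1.59 sd [0.37 0.44 0.48] psd [0.01 0.01 0.02]
```

Call:
arm_command(deltas=[[[0.013,-0.035,0,0,0,0,0.1],[0.014,-0.035,0,0,0,0,0.1],[0.015,-0.035,0,0,0,0,0.1],[0.016,-0.035,0,0,0,0,0.1],[0.016,-0.035,0,0,0,0,0.1],[0.017,-0.035,0,0,0,0,0.1],[0.018,-0.035,0,0,0,0,0.1],[0,0,0,0,0,0,0.1]]])

```text
time_s: 27.98
tool_pos: [565.8, -13.9, 91.9]
tool_rot: [[0.96, -0.279, 0.001], [-0.279, -0.96, 0.002], [-0.0, -0.002, -1.0]]
force: [-4.9, 3.1, -1.5]
opening: 22.3
finger_force: 58.1
```

```bash
python3 -c "from h import *;feel(6)"
```

```text
t 28.23 u,v [-22.73  25.75] z 91.9 gy 22.0 Fu,Fv,Fz -4.97 1.73 -1.27 sd [0.61 0.48 0.55] psd [0.01 0.01 0.01]
```

Call:
arm_command(deltas=[[[0.017,-0.035,0,0,0,0,0.1],[0.018,-0.035,0,0,0,0,0.1],[0.018,-0.035,0,0,0,0,0.1],[0.019,-0.035,0,0,0,0,0.1],[0.019,-0.035,0,0,0,0,0.1],[0.02,-0.035,0,0,0,0,0.1],[0.02,-0.035,0,0,0,0,0.1],[0,0,0,0,0,0,0.1]]])

```text
time_s: 29.28
tool_pos: [571.8, -8.0, 92.0]
tool_rot: [[0.96, -0.279, 0.001], [-0.279, -0.96, 0.002], [0.0, -0.002, -1.0]]
force: [-4.4, 2.9, -1.7]
opening: 22.2
finger_force: 58.1
```

```bash
python3 -c "from h import *;feel(6)"
```

```text
t 29.52 u,v [-18.71  33.12] z 92.0 gy 29.6 Fu,Fv,Fz -4.71 1.78 -1.49 sd [0.44 0.31 0.54] psd [0.01 0.01 0.01]
```

Call:
arm_command(deltas=[[[0.02,-0.035,0,0,0,0,0.1],[0.02,-0.035,0,0,0,0,0.1],[0.02,-0.035,0,0,0,0,0.1],[0.02,-0.035,0,0,0,0,0.1],[0.02,-0.035,0,0,0,0,0.1],[0.02,-0.035,0,0,0,0,0.1],[0.019,-0.035,0,0,0,0,0.1],[0,0,0,0,0,0,0.1]]])

```text
time_s: 30.58
tool_pos: [577.8, -2.1, 92.0]
tool_rot: [[0.96, -0.279, 0.001], [-0.279, -0.96, 0.002], [0.0, -0.002, -1.0]]
force: [-5.0, 2.9, -1.4]
opening: 22.0
finger_force: 58.1
```

```bash
python3 -c "from h import *;feel(6)"
```

```text
t 30.82 u,v [-14.55  40.45] z 92.0 gy 37.1 Fu,Fv,Fz -4.89 1.52 -1.53 sd [0.4  0.31 0.25] psd [0.01 0.02 0.01]
```

Call:
arm_command(deltas=[[[0.018,-0.035,0,0,0,0,0.1],[0.018,-0.035,0,0,0,0,0.1],[0.017,-0.035,0,0,0,0,0.1],[0.016,-0.035,0,0,0,0,0.1],[0.016,-0.035,0,0,0,0,0.1],[0.015,-0.035,0,0,0,0,0.1],[0.014,-0.035,0,0,0,0,0.1],[0,0,0,0,0,0,0.1]]])

```text
time_s: 31.88
tool_pos: [582.9, 3.5, 91.9]
tool_rot: [[0.961, -0.278, 0.0], [-0.278, -0.961, 0.001], [0.0, -0.001, -1.0]]
force: [-5.5, 2.7, -1.2]
opening: 22.3
finger_force: 58.1
```

```bash
python3 -c "from h import *;feel(6)"
```

```text
t 32.12 u,v [-11.19  47.19] z 91.9 gy 44.1 Fu,Fv,Fz -5.25 1.15 -1.22 sd [0.38 0.2  0.35] psd [0.01 0.01 0.02]
```

Call:
arm_command(deltas=[[[0.013,-0.035,0,0,0,0,0.1],[0.012,-0.035,0,0,0,0,0.1],[0.011,-0.035,0,0,0,0,0.1],[0.01,-0.035,0,0,0,0,0.1],[0.009,-0.035,0,0,0,0,0.1],[0.008,-0.035,0,0,0,0,0.1],[0.006,-0.035,0,0,0,0,0.1],[0,0,0,0,0,0,0.1]]])

```text
time_s: 33.17
tool_pos: [586.9, 9.5, 92.0]
tool_rot: [[0.961, -0.278, 0.0], [-0.278, -0.961, 0.0], [0.0, -0.0, -1.0]]
force: [-4.9, 2.2, -1.1]
opening: 22.0
finger_force: 58.1
```

```bash
python3 -c "from h import *;feel(6)"
```

```text
t 33.42 u,v [-9.03 54.14] z 92.0 gy 51.2 Fu,Fv,Fz -4.87 1.04 -1.46 sd [0.47 0.37 0.39] psd [0.01 0.02 0.01]
```

Call:
arm_command(deltas=[[[0.005,-0.035,0,0,0,0,0.1],[0.004,-0.035,0,0,0,0,0.1],[0.003,-0.035,0,0,0,0,0.1],[0.003,-0.035,0,0,0,0,0.1],[0.002,-0.035,0,0,0,0,0.1],[0.001,-0.035,0,0,0,0,0.1],[0,-0.035,0,0,0,0,0.1],[0,0,0,0,0,0,0.1]]])

```text
time_s: 34.48
tool_pos: [589.5, 16.4, 92.0]
tool_rot: [[0.961, -0.278, 0.0], [-0.278, -0.961, 0.0], [0.0, -0.0, -1.0]]
force: [-2.8, -0.3, -1.8]
opening: 22.3
finger_force: 58.1
```

```bash
python3 -c "from h import *;feel(6)"
```

```text
t 34.73 u,v [-8.52 61.47] z 92.0 gy 58.5 Fu,Fv,Fz -3.77 -0.5 -1.71 sd [0.53 0.56 0.34] psd [0.01 0.03 0.01]
```

Call:
arm_command(deltas=[[[0.006,-0.04,0,0,0,0,0.1],[0.005,-0.04,0,0,0,0,0.1],[0.002,-0.04,0,0,0,0,0.1],[0,-0.04,0,0,0,0,0.1],[0,-0.04,0,0,0,0,0.1],[0,-0.04,0,0,0,0,0.1],[0,-0.04,0,0,0,0,0.1],[0,-0.04,0,0,0,0,0.1],[0,-0.04,0,0,0,0,0.1],[0,0,0,0,0,0,0.1]]])

```text
time_s: 36.02
tool_pos: [592.8, 26.9, 91.9]
tool_rot: [[0.961, -0.278, 0.0], [-0.278, -0.961, 0.001], [-0.0, -0.001, -1.0]]
force: [-4.3, 1.5, -1.7]
opening: 22.3
finger_force: 58.1
```

```bash
python3 -c "from h import *;feel(6)"
```

```text
t 36.27 u,v [-8.23 72.45] z 92.0 gy 69.5 Fu,Fv,Fz -4.31 0.24 -1.45 sd [0.63 0.32 0.64] psd [0.02 0.02 0.02]
```

Call:
arm_command(deltas=[[[-0.1,0,0,0,0,0,0.1],[-0.3,0,0,0,0,0,0.1],[-0.6,0,0,0,0,0,0.1],[0,0,-0.5,0,0,0,0.1],[0,0,-0.7,0,0,0,0.1],[0,0,-0.7,0,0,0,0.1],[0,0,-0.5,0,0,-0.4,0.1],[0,0,0,0,0,-0.6,0.1],[0,0,0,0,0,-0.6,0.1],[0,0,0,0,0,0,0.1]]])

```text
time_s: 37.58
tool_pos: [565.7, 34.5, 165.5]
tool_rot: [[0.998, -0.059, 0.004], [-0.059, -0.998, -0.001], [0.004, 0.0, -1.0]]
force: [-0.3, 0.7, -1.2]
opening: 22.4
finger_force: 58.1
```

```bash
python3 -c "
from h import *
go((480.9,-267.7,160));print(arm.get_state()['force'])"
```

```text
t 37.58 pos [565.7  34.5 165.5] yaw -3.4 units [-2.224 10.224  0.178] open 22.4 ff 58.1
[-0.29080437  0.66422421 -1.16222148]
```

Call:
arm_command(deltas=[[[-0.5,0.5,0,0,0,0,0.1],[-0.5,0.9,0,0,0,0,0.1],[-0.4,1,0,0,0,0,0.1],[-0.4,1,0,0,0,0,0.1],[-0.4,1,0,0,0,0,0.1],[0,1,0,0,0,0,0.1],[0,1,0,0,0,0,0.1],[0,1,0,0,0,0,0.1],[0,1,0,0,0,0,0.1],[0,1,0,0,0,0,0.1]]])

```text
time_s: 38.83
tool_pos: [480.2, -244.3, 164.3]
tool_rot: [[0.998, -0.06, -0.0], [-0.06, -0.998, -0.001], [-0.0, 0.001, -1.0]]
force: [0.6, -0.7, -1.9]
opening: 22.2
finger_force: 58.1
```

Call:
arm_command(deltas=[[[0,0.5,0,0,0,0,0.1],[0,0.3,0,0,0,0,0.1],[0,0,0,0,0,0,0.1],[0,0,0,0,0,0,0.1]]])

```text
time_s: 39.33
tool_pos: [480.1, -265.8, 163.9]
tool_rot: [[0.998, -0.058, -0.0], [-0.058, -0.998, 0.001], [-0.0, -0.001, -1.0]]
force: [-0.1, 0.1, -1.5]
opening: 22.2
finger_force: 58.1
```

```bash
python3 - <<'E'
from h import *
go((480.9,-267.7,79))
t=capture("top");s=capture("side")
print(proj(s,(481,-267.7,58)),proj(s,(481,-267.7,0)))
b=cv2.resize(s["color"][110:210,280:380],None,fx=6,fy=6,interpolation=3)
cv2.imwrite("pics/f.png",b[:,:,::-1])
E
```

```text
t 39.33 pos [ 480.1 -265.8  163.9] yaw -3.31 units [0.032 0.062 2.832] open 22.2 ff 58.1
[331.71692661 179.46345371] [330.19283343 194.50166352]
```

View pics/f.png

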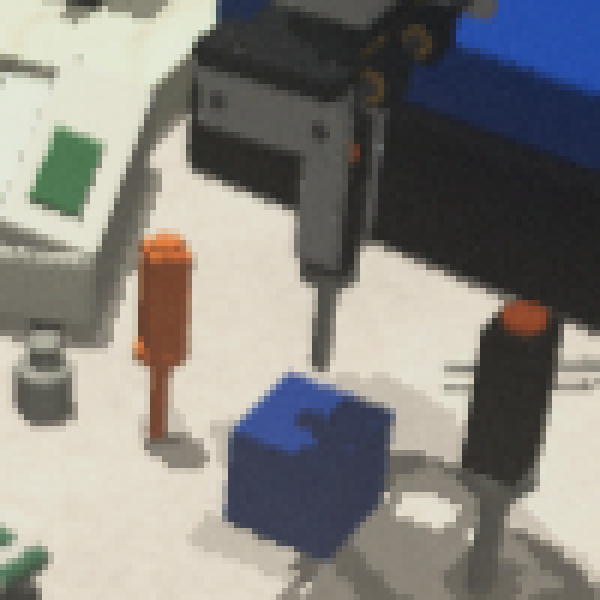

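The picture shows the stylus upright above the stand. Tip is at crop (320,368) and the stand's top centre near (312,418). Correcting and starting the insertion.

Call:
arm_command(deltas=[[[0.03,0.06,0.4,0,0,0,0.1],[0,0,0.4,0,0,0,0.1],[0,0,0.15,0,0,0,0.1],[0,0,0.15,0,0,0,0.1],[0,0,0.1,0,0,0,0.1],[0,0,0.1,0,0,0,0.1],[0,0,0,0,0,0,0.1]]])

```text
time_s: 40.3
tool_pos: [480.8, -268.4, 124.8]
tool_rot: [[0.998, -0.058, -0.0], [-0.058, -0.998, 0.0], [-0.0, -0.0, -1.0]]
force: [-0.5, 0.4, -2.0]
opening: 22.5
finger_force: 58.1
```

```bash
python3 -c "
from h import *
feel(5);go((480.9,-267.7,79))"
```

```text
t 40.5 u,v [ -33.3  -242.27] z 124.9 gy -246.3 Fu,Fv,Fz -0.42 0.7 -1.79 sd [0.26 0.51 0.19] psd [0.03 0.02 0.08]
t 40.55 pos [ 480.9 -268.4  125. ] yaw -3.35 units [-0.002 -0.024  1.534] open 22.3 ff 58.1
```

Call:
arm_command(deltas=[[[0,-0.02,0.2,0,0,0,0.1],[0,0,0.3,0,0,0,0.1],[0,0,0.3,0,0,0,0.1],[0,0,0.3,0,0,0,0.1],[0,0,0.2,0,0,0,0.1],[0,0,0.15,0,0,0,0.1],[0,0,0,0,0,0,0.1],[0,0,0,0,0,0,0.1]]])

```text
time_s: 41.55
tool_pos: [481.2, -268.2, 81.7]
tool_rot: [[0.998, -0.058, 0.0], [-0.058, -0.998, -0.0], [0.0, 0.0, -1.0]]
force: [-0.4, -0.0, -0.6]
opening: 22.2
finger_force: 58.1
```

```bash
python3 -c "
from h import *
feel(5);go((480.9,-267.7,78.6))"
```

```text
t 41.75 u,v [ -33.08 -241.93] z 81.8 gy -245.9 Fu,Fv,Fz -0.17 -0.05 -1.31 sd [0.53 0.38 0.37] psd [0.03 0.02 0.03]
t 41.8 pos [ 481.1 -268.1   81.7] yaw -3.35 units [-0.007 -0.013  0.104] open 21.8 ff 58.1
```

Down another 2.5 mm, then open gently to 42 mm.

Call:
arm_command(deltas=[[[0,0,0.05,0,0,0,0.1],[0,0,0.03,0,0,0,0.1],[0,0,0,0,0,0,0.1],[0,0,0,0,0,0,0.25],[0,0,0,0,0,0,0.35],[0,0,0,0,0,0,0.45],[0,0,0,0,0,0,0.45]]])

```text
time_s: 42.68
tool_pos: [481.1, -268.1, 79.2]
tool_rot: [[0.998, -0.058, 0.0], [-0.058, -0.998, -0.0], [0.0, 0.0, -1.0]]
force: [0.2, -0.4, 0.5]
opening: 42.2
finger_force: 0.0
```

Call:
arm_command(deltas=[[[0,0,-0.2,0,0,0,0.45],[0,0,-0.4,0,0,0,0.45],[0,0,-0.7,0,0,0,0.45],[0,0,-0.8,0,0,0,0.45],[0,0,-0.8,0,0,0,0.45],[0,0,-0.8,0,0,0,0.45],[0,0,-0.5,0,0,0,0.45],[0,0,0,0,0,0,0.45]]])

```text
time_s: 43.68
tool_pos: [481.6, -268.4, 206.5]
tool_rot: [[0.998, -0.058, 0.002], [-0.058, -0.998, -0.002], [0.002, 0.002, -1.0]]
force: [0.6, 0.1, -0.2]
opening: 42.4
finger_force: 0.0
```

```bash
python3 - <<'E'
from h import *
s=capture("side");_,b=blobs(s,(3,130,80),(20,255,255),(322,145,345,170),3)
print(arm.get_state()["time_s"],b,[onz(s,x[1],124) for x in b])
b=cv2.resize(s["color"][110:240,200:380],None,fx=4,fy=4,interpolation=3)
cv2.imwrite("pics/g.png",b[:,:,::-1])
E
```

```text
43.725 [([332, 159, 5, 4, 16], [333.8, 160.3])] [array([ 482.18730958, -271.96656966,  124.        ])]
```

View pics/g.png

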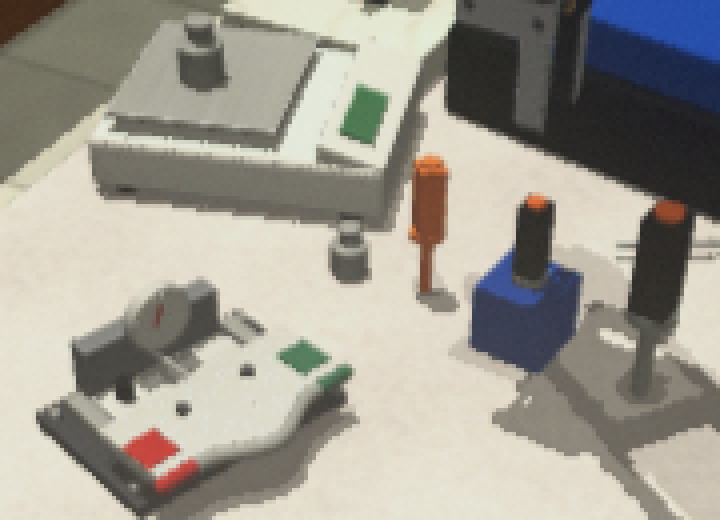

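The stylus is back upright in the stand with its collar seated at crop (530,280) and its cap within 1 px of where it started. Gauge and bystanders are unchanged.

```bash
python3 -c "from station import order;print(order.close_job())"
```

```text
the job is handed in; nothing more can be done
None
```

The stylus was slid along the rim from green to red with about 4–5.5 N measured at each stop (not between stops), then put back upright in its stand and released, and the job was handed in at about 44 s; the hand-in call gave no verdict.

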